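Clear loose optics from the optical table into their trays

TASK

Put away the loose optics, each standing upright in a bay of its own: the amber and green filters in the blue tray, the two steel posts in the yellow tray, and the black post holder in the free bay of the red tray. The mirror and the iris are aligned, so leave them standing where they are.

Things in the scene. Friction and masses are not known exactly. Their poses are not given: they have to be found in the camera images.
- filter_amber: Amber optical filter, 74 mm tall, 140 g: round steel foot (diameter 36, 8 high), steel stem (diameter 16) to 30 mm, then an upright black square frame from 30 to 74 mm height, 14 thick (its x), 44 wide (its y), with round amber glass and an orange stripe on its top edge. Grip the frame's flat sides, 44 mm apart along y. Origin: centre of the foot's underside, z up.
- filter_green: Green optical filter, 74 mm tall, 140 g: round steel foot (diameter 36, 8 high), steel stem (diameter 16) to 30 mm, then an upright black square frame from 30 to 74 mm height, 14 thick (its x), 44 wide (its y), with round green glass and a green stripe on its top edge. Grip the frame's flat sides, 44 mm apart along y. Origin: centre of the foot's underside, z up.
- post_tall: Tall bright steel pedestal post, the taller of the two: upright cylinder of diameter 25.4 mm, 75 mm tall in all, on a foot of diameter 32 (6 high), small dark threaded hole in its top, 310 g. Origin: centre of its underside, z up; round, so yaw does not matter.
- post_short: Short bright steel pedestal post, the shorter of the two: upright cylinder of diameter 25.4 mm, 50 mm tall in all, on a foot of diameter 32 (6 high), small dark threaded hole in its top, 220 g. Origin: centre of its underside, z up; round, so yaw does not matter.
- post_holder: Black post holder: upright black cylinder, diameter 25.4 mm, 60 tall in all, on a foot of diameter 32 (6 high); bright round bore in its top; a brass thumbscrew (diameter 10, 32 mm high) sticks out along its +x to 24 mm from the axis: grip it along its y, clear of the screw. 120 g. Origin: centre of its underside, z up.
- tray_blue: Blue plastic tray, fixed, 140 mm long (its x, roughly away from the robot) by 72 wide (y); walls 4 thick, 16 high, inner floor 4 above the table. A 4 mm cross wall, 16 high, parts it into two 64 by 64 mm bays centred at x = +34 and -34 mm, y = 0. Both bays empty at the start. Origin: centre of its underside, z up.
- tray_yellow: Yellow plastic tray, fixed, 140 mm long (its x, roughly away from the robot) by 72 wide (y); walls 4 thick, 16 high, inner floor 4 above the table. A 4 mm cross wall, 16 high, parts it into two 64 by 64 mm bays centred at x = +34 and -34 mm, y = 0. Both bays empty at the start. Origin: centre of its underside, z up.
- tray_red: Red plastic tray, fixed, 140 mm long (its x, roughly away from the robot) by 72 wide (y); walls 4 thick, 16 high, inner floor 4 above the table. A 4 mm cross wall, 16 high, parts it into two 64 by 64 mm bays centred at x = +34 and -34 mm, y = 0. The far bay (+34) holds a fixed, stored black holder with white cap, 48 tall; the near bay (-34) is free. Origin: centre of its underside, z up.
- mirror: Aligned mirror: black square two-plate mount 46 mm wide, round mirror on its front (-x), two brass screws behind, on a steel pedestal with a foot of diameter 44; 81 mm tall. Loose, aligned, 350 g; must stay where it is. Origin: centre of its foot's underside, z up.
- iris: Aligned iris: red ring of diameter 50 mm standing on edge (axis along its x) on a steel pedestal with a foot of diameter 44; 85 mm tall. Loose, aligned, 320 g; must stay where it is. Origin: centre of its foot's underside, z up.
There are look-alikes about, which are no part of the job. Of the things that look like the tray_yellow, the middle-sized one is meant. What is shaped like the post_holder but purple is not meant.

How it is judged:
At the end, for the whole second after the job is handed in: Filters in blue tray, posts in yellow, one per bay, holder in the red tray's near bay; each upright within 0.1 rad on the bay floor (origin 1 to 8 mm above the tray's underside), within 18 mm of the bay centre across the tray and 19 mm along it, below 0.02 m/s, untouched by the fingers (((x of filter_amber in the frame of tray_blue between 0.015 and 0.053 m and y of filter_amber in the frame of tray_blue between -0.018 and 0.018 m and z of filter_amber in the frame of tray_blue between 0.001 and 0.008 m and angle between each of filter_amber, filter_green's own z axis and vertical below 0.1 rad and x of filter_green in the frame of tray_blue between -0.053 and -0.015 m and y of filter_green in the frame of tray_blue between -0.018 and 0.018 m and z of filter_green in the frame of tray_blue between 0.001 and 0.008 m) or (x of filter_amber in the frame of tray_blue between -0.053 and -0.015 m and y of filter_amber in the frame of tray_blue between -0.018 and 0.018 m and z of filter_amber in the frame of tray_blue between 0.001 and 0.008 m and angle between each of filter_amber, filter_green's own z axis and vertical below 0.1 rad and x of filter_green in the frame of tray_blue between 0.015 and 0.053 m and y of filter_green in the frame of tray_blue between -0.018 and 0.018 m and z of filter_green in the frame of tray_blue between 0.001 and 0.008 m)) and ((x of post_tall in the frame of tray_yellow between 0.015 and 0.053 m and y of post_tall in the frame of tray_yellow between -0.018 and 0.018 m and z of post_tall in the frame of tray_yellow between 0.001 and 0.008 m and angle between each of post_tall, post_short's own z axis and vertical below 0.1 rad and x of post_short in the frame of tray_yellow between -0.053 and -0.015 m and y of post_short in the frame of tray_yellow between -0.018 and 0.018 m and z of post_short in the frame of tray_yellow between 0.001 and 0.008 m) or (x of post_tall in the frame of tray_yellow between -0.053 and -0.015 m and y of post_tall in the frame of tray_yellow between -0.018 and 0.018 m and z of post_tall in the frame of tray_yellow between 0.001 and 0.008 m and angle between each of post_tall, post_short's own z axis and vertical below 0.1 rad and x of post_short in the frame of tray_yellow between 0.015 and 0.053 m and y of post_short in the frame of tray_yellow between -0.018 and 0.018 m and z of post_short in the frame of tray_yellow between 0.001 and 0.008 m)) and x of post_holder in the frame of tray_red between -0.053 and -0.015 m and y of post_holder in the frame of tray_red between -0.018 and 0.018 m and z of post_holder in the frame of tray_red between 0.001 and 0.008 m and angle between post_holder's own z axis and vertical below 0.1 rad and linear speed of each of filter_amber, filter_green, post_tall, post_short, post_holder below 0.02 m/s and contact force between each of filter_amber, filter_green, post_tall, post_short, post_holder and the fingers below 0.05 N).
It fails at once if the aligned mirror is moved by more than 10 mm or tipped by more than 0.2 rad (distance of mirror from where it was at the start of the episode above 0.01 m or angle between mirror's own z axis and vertical above 0.2 rad).
It fails at once if the aligned iris is moved by more than 10 mm or tipped by more than 0.2 rad (distance of iris from where it was at the start of the episode above 0.01 m or angle between iris's own z axis and vertical above 0.2 rad).
It also fails if it takes over 125 s, if anything falls off the work surface, if the arm or the gripper's body presses on something with over 40 N, if the wrist force passes 120 N, or if a joint passes its speed limit or range.

ROBOT

A 6-joint arm with a two-finger parallel gripper is mounted at the origin on the work surface. World frame = base frame: x ahead of the robot, y to its left, z up, the work surface at z = 0. Lengths are in m, angles in rad, forces in N, time in s.
With the tool pointing down it reaches from about 0.35 to 0.775 m from the base axis. Payload 7.3 kg.
Tool frame: the origin (TCP) lies at the very end of the fingers, on their centre line; the grasp point (between the pads) lies 19 mm behind it; z points along the fingers, y is the direction in which the jaws open and shut (so a half turn about z gives the same grasp; the last joint's range is limited). The gripper opens to 92 mm and grips with 3 to 60 N. Pads are 19 mm wide; open, the fingers measure 130 mm over their backs; the gripper's body (75 mm by 190 mm) begins 47 mm behind the grasp point.
Start: joints at [-1.425, 0.342, 1.524, -0, 1.275, -0.146], TCP at [0.151, -0.503, 0.227] pointing down, gripper open.
Joint ranges: [-2.53, 2.53], [-0.77, 2.02], [0.04, 2.7], [-1, 4.14], [0.28, 2.66], [-3.11, 3.11]. Speed limits (rad/s): [2.57, 2.57, 3.14, 3.14, 3.14, 3.14].

INTERFACE

Orientations are given as [roll, pitch, yaw] about the fixed x, y, z axes, in that order (R = Rz(yaw) Ry(pitch) Rx(roll)).
In Python, from cell import robot gives the robot as it stands. The module is installed in compiled form; this text tells all that it offers.
- The arm moves only by the tool carry_out, never from a script. Its argument "series" is a list of rows, each an object with "jaw": the opening in per cent of the stroke, from 0 (shut) to 100 (fully open); "travel": the shift along the tool's x, y, z in units of 60 mm (1.0 is 60 mm), a list of three; "twist": the turn about the tool's z in units of 6 degrees (1.0 is 6 degrees). A call has 1 to 8 rows; each row shifts and turns the commanded pose from where the row before left it, along the tool's axes as they then stand; what a row does not reach is not made up. A row lasts 1/8 s, in which the tool goes at most 62.5 mm and 10.7 degrees, less where a joint would pass 70% of its speed; a pose out of reach is approached as far as the arm can. A call is refused whole if a number of a shift passes 1 or a number of a turn 1, either way. A call with a gripper value outside its range is refused whole. The fingers move at their own pace and stop on an object; "squeeze" is the grip in N (left out, the last holds). Time passes only in rows, so rows that do not move let the fingers close. It gives the time, the measured TCP pose, the force and the opening at its end, in the units of the state.
- robot.observe(): the state, without advancing time (a new reading comes with each control period).
- robot.read_camera(name): name is "side" or "top" or "wrist"; returns the picture (420x560x3 uint8, blue, green, red); there is no depth.
- robot.calibration(name): a dict with "intrinsics" (3x3 intrinsics, pixels), "cam_to_world" (4x4, takes a point from camera to world coordinates); the wrist camera has in their place "tool_from_camera" (4x4, takes a point from camera to tool coordinates, whose origin is the TCP and whose axes are the flange's). Camera axes: x right, y up, looking along -z (the intrinsics and any distortion apply to the point x, -y, -z); pixel columns grow to the right and rows downward; lengths in m; the calibration is good to about 2 mm. The wrist camera is an equidistant fisheye: a pixel r from the principal point sees the ray r / f radians off the axis. A picture is of the moment at which its call begins: read the wrist's pose just before it. calibration takes no time and is no camera call.
- robot.hand_in(): hands the job in, once; it reports no verdict.
Trained networks look in the newest picture that a camera, given by its name, has taken for a name from the list of things; names that differ only in an ending like _2 or _b are one class to them, and where a whole thing is asked for, a point or a joint stands for the part that bears it (a point fixed in the world has none). Each returns a list of dicts, best first, with "score" (0 to 1); they miss things now and then, are a little off and sometimes report something else, mostly with a low value. They report only what shows in the picture. A call takes as long as a camera call. They do not tell look-alikes from the thing itself.
- robot.regions_of(camera, query): "pixels" (420x560 bool, what is visible of it) and "xy" ([column, row] in pixels, amid what is visible of it).
The state is a dict: "time": time; "qpos": joint angles; "qvel": joint speeds; "joint_efforts": joint torques, N m; "tool_pos": TCP position; "tool_rot": TCP orientation; "contact_force": force on the tool from outside, world axes, zero at the start; "torque": the same for the moment, N m; "opening": finger opening in m.
Only numpy, scipy, OpenCV 4.12 (cv2) and the standard library are available. Lean on these libraries where they do the work, as an engineer would, in place of code of your own. Each camera call takes 0.05 s, during which the arm holds its last target. There are 200 camera calls.

## Working session

There is one attempt and no reset: what is moved stays moved. The work goes in short steps, Python scripts to look and compute and a tool call to move; the robot and the scene stay as the last step left them, time stands still between calls to the robot, and variables do not carry over. Pictures are saved under pics/ and viewed, about 12 in all and at most 16, crops included, and the job is handed in when it is done.

Besides the shell and the picture viewer there is one more tool, called after "Call:" as name([rows], argument=value, ...), one row to a line, values as JSON. carry_out: Moves the arm, as the interface text tells. Its arguments: {"type":"object","properties":{"series":{"type":"array"},"squeeze":{"type":"number"}},"required":["series"]}

```bash
mkdir -p pics; ls; python3 - <<'E'
from cell import robot
import cv2,numpy as np
print(robot.observe())
for c in("top","side"):
    cv2.imwrite(f"pics/{c}0.png",robot.read_camera(c)); k=robot.calibration(c); print(c,k)
print(robot.calibration("wrist"))
E
```

```text
pics
{'time': 0.0, 'qpos': array([-1.42498345e+00,  3.42717998e-01,  1.52503212e+00, -1.26446462e-05,
        1.27541634e+00, -1.46000440e-01]), 'qvel': array([-0.00014555,  0.00124712,  0.00079942,  0.00080081, -0.00114508,
       -0.00130773]), 'joint_efforts': array([-1.53935867e-03, -4.31251645e+01, -2.44219530e+01,  7.17326417e-02,
        5.61624987e-02, -1.17650461e-04]), 'tool_pos': array([ 0.15099249, -0.50237897,  0.22604216]), 'tool_rot': array([-3.14003384e+00, -2.16997837e-04,  2.91816839e-01]), 'contact_force': array([ 0.78743356, -0.17298593,  0.39915237]), 'torque': array([-0.04152934, -0.01428504,  0.01858871]), 'opening': 0.09191206953222411}
top {'intrinsics': array([[530.48881377,   0.        , 286.01018756],
       [  0.        , 530.48881377, 205.83320998],
       [  0.        ,   0.        ,   1.        ]]), 'cam_to_world': array([[ 0.0028223 ,  0.9942545 , -0.10700476,  0.35008065],
       [-0.99997804,  0.00216439, -0.00626404,  0.00339211],
       [-0.00599645,  0.10702009,  0.99423878,  1.31595221],
       [ 0.        ,  0.        ,  0.        ,  1.        
[... 273 characters left out ...]
244, -0.64626053,  0.74037971,  0.79105355],
       [-0.00597661,  0.7540942 ,  0.65673908,  0.72874112],
       [ 0.        ,  0.        ,  0.        ,  1.        ]])}
{'intrinsics': array([[325.1922621 ,   0.        , 278.06736689],
       [  0.        , 325.1922621 , 205.31366917],
       [  0.        ,   0.        ,   1.        ]]), 'tool_from_camera': array([[ 2.37684512e-04,  9.64317596e-01,  2.64748025e-01,
         7.14030904e-02],
       [ 9.99999701e-01, -3.44189583e-05, -7.72408533e-04,
        -3.46080534e-04],
       [-7.35734789e-04,  2.64748129e-01, -9.64317316e-01,
        -1.57543205e-01],
       [ 0.00000000e+00,  0.00000000e+00,  0.00000000e+00,
         1.00000000e+00]])}
```

View pics/top0.png

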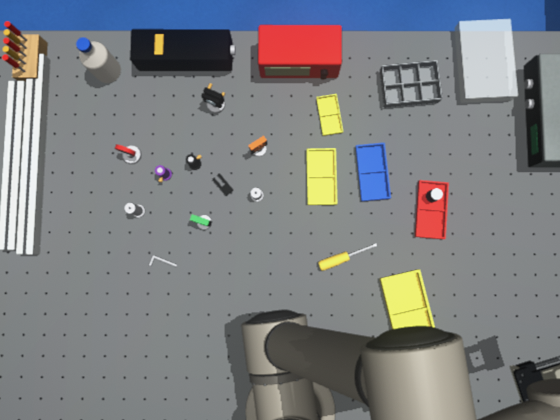

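View pics/side0.png

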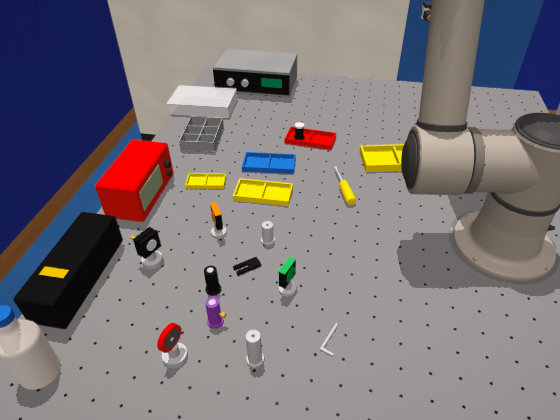

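```bash
cat > h.py <<'E'
from cell import robot
import cv2,numpy as np
from scipy.spatial.transform import Rotation as Ro
TOP={n:0 for n in()}
def ray(cam,uv):
    k=robot.calibration(cam);K=k["intrinsics"]
    d=np.array([(uv[0]-K[0,2])/K[0,0],-(uv[1]-K[1,2])/K[1,1],-1.])
    if cam=="wrist":
        r=np.hypot(d[0],d[1]);s=np.sin(r)/max(r,1e-9);d=np.array([d[0]*s,d[1]*s,-np.cos(r)])
        o=robot.observe();T=np.eye(4);T[:3,:3]=Ro.from_euler("xyz",o["tool_rot"]).as_matrix();T[:3,3]=o["tool_pos"]
        T=T@k["tool_from_camera"]
    else: T=k["cam_to_world"]
    return T[:3,3],T[:3,:3]@d
def at(cam,uv,z):
    p,d=ray(cam,uv);return p+d*(z-p[2])/d[2]
def proj(cam,P,T=None):
    k=robot.calibration(cam);K=k["intrinsics"]
    if cam=="wrist":
        o=robot.observe();T=np.eye(4);T[:3,:3]=Ro.from_euler("xyz",o["tool_rot"]).as_matrix();T[:3,3]=o["tool_pos"];T=T@k["tool_from_camera"]
    else:T=k["cam_to_world"]
    P=np.atleast_2d(P);c=(P-T[:3,3])@T[:3,:3];x=c[:,0];y=-c[:,1];z=-c[:,2]
    if cam=="wrist":
        rr=np.hypot(x,y);th=np.arctan2(rr,z);a=x/rr*th;b=y/rr*th
    else:a=x/z;b=y/z
    return np.c_[a*K[0,0]+K[0,2],b*K[1,1]+K[1,2]]
E
python3 - <<'E'
from h import *
H=dict(filter_amber=.074,filter_green=.074,post_tall=.075,post_short=.05,post_holder=.06,tray_blue=.016,tray_yellow=.016,tray_red=.016,mirror=.081,iris=.085)
for c in("top","side"):
  robot.read_camera(c)
  for n in H:
    for r in robot.regions_of(c,n):
        if r["score"]<.2: continue
        m=r["pixels"];ys,xs=np.nonzero(m);rr=cv2.minAreaRect(np.c_[xs,ys].astype(np.float32))
        print(c,n,round(r["score"],2),np.round(r["xy"]),m.sum(),np.round(rr[0]),np.round(rr[1]),round(rr[2]),at(c,r["xy"],H[n]/2).round(3))
E
```

```text
top filter_amber 0.53 [261. 146.] 243 [260. 147.] [16. 19.] 56 [0.635 0.073 0.037]
top filter_green 0.78 [204. 222.] 218 [201. 221.] [21. 13.] 4 [0.447 0.211 0.037]
top post_tall 0.53 [137. 209.] 184 [134. 209.] [19. 11.] 13 [0.478 0.374 0.038]
top post_holder 0.7 [192. 160.] 187 [194. 162.] [15. 15.] 90 [0.602 0.245 0.03 ]
top post_holder 0.67 [161. 167.] 179 [164. 172.] [17. 13.] 66 [0.583 0.318 0.03 ]
top post_holder 0.41 [132. 152.] 302 [128. 154.] [26. 16.] 4 [0.621 0.391 0.03 ]
top tray_blue 0.92 [375. 170.] 1736 [373. 171.] [57. 31.] 84 [ 0.581 -0.209  0.008]
top tray_blue 0.67 [258. 192.] 141 [257. 194.] [13. 12.] 90 [0.525 0.082 0.008]
top tray_yellow 0.87 [404. 299.] 2303 [407. 301.] [59. 43.] 77 [ 0.263 -0.276  0.008]
top tray_yellow 0.68 [321. 175.] 1643 [322. 176.] [57. 29.] 89 [ 0.567 -0.075  0.008]
top tray_yellow 0.61 [327. 116.] 811 [330. 114.] [40. 21.] 79 [ 0.719 -0.091  0.008]
top tray_red 0.62 [432. 212.] 1819 [432. 209.] [33. 57.] 4 [ 0.476 -0.35   0.008]
top tray_red 0.51 [206. 222.] 240 [201. 221.] [14. 22.] 90 [0.45  0.211 0.008]
top mirror 0.8 [214. 100.] 43
[... 904 characters left out ...]
3 [206. 180.] [15. 39.] 90 [ 0.726 -0.093  0.008]
side tray_yellow 0.75 [261. 191.] 1235 [262. 192.] [57. 23.] 6 [ 0.57  -0.081  0.008]
side tray_yellow 0.68 [385. 158.] 1073 [381. 158.] [27. 42.] 88 [ 0.264 -0.285  0.008]
side tray_yellow 0.2 [308. 139.] 927 [310. 135.] [51. 23.] 9 [ 0.489 -0.347  0.008]
side tray_red 0.91 [309. 137.] 911 [310. 136.] [49. 24.] 11 [ 0.488 -0.354  0.008]
side tray_red 0.2 [171. 349.] 885 [171. 345.] [43. 27.] 78 [0.629 0.388 0.008]
side mirror 0.8 [148. 246.] 879 [150. 248.] [40. 27.] 67 [0.754 0.182 0.04 ]
side iris 0.82 [171. 347.] 931 [171. 346.] [44. 27.] 75 [0.617 0.404 0.042]
side iris 0.61 [271. 164.] 1107 [268. 163.] [54. 21.] 2 [ 0.558 -0.155  0.042]
```

The top view shows the three yellow trays at (404,299) big, (322,176) middle and (330,114) small. The middle one measures about 140x72 mm, so that is the one meant. The holders are black at (194,160) and purple at (163,172), and the black one is meant. I'll confirm both in an enlarged crop and measure the poses.

```bash
cat > m.py <<'E'
from h import *
im=robot.read_camera("top");hsv=cv2.cvtColor(im,cv2.COLOR_BGR2HSV)
cv2.imwrite("pics/crop1.png",cv2.resize(im[80:240,100:365],None,fx=3,fy=3,interpolation=cv2.INTER_CUBIC))
def rect(name,box,lo,hi,z):
    x0,y0,x1,y1=box;m=cv2.inRange(hsv,np.array(lo),np.array(hi));k=np.zeros_like(m);k[y0:y1,x0:x1]=m[y0:y1,x0:x1]
    ys,xs=np.nonzero(k)
    P=np.array([at("top",(x,y),z)[:2] for x,y in zip(xs,ys)],np.float32)
    r=cv2.minAreaRect(P);b=cv2.boxPoints(r);e=b[1]-b[0];f=b[2]-b[1];l=e if np.hypot(*e)>np.hypot(*f) else f
    print(name,len(P),"c",np.round(r[0],4),"mean",P.mean(0).round(4),"size",np.round(r[1],3),"long-axis deg",round(np.degrees(np.arctan2(l[1],l[0])),1))
rect("amber",(240,130,275,160),(5,150,120),(18,255,255),.074)
rect("green",(185,205,220,235),(45,100,60),(85,255,255),.074)
rect("blue",(350,135,395,210),(105,150,60),(125,255,255),.012)
rect("yellow",(300,140,345,215),(22,120,60),(35,255,255),.012)
rect("red",(410,170,452,245),(0,150,60),(4,255,255),.012)
rect("brass",(188,150,206,170),(8,90,60),(30,255,255),.032)
rect("ired",(110,140,140,165),(0,130,60),(5,255,255),.085)
rect("blackholder",(185,152,200,172),(0,0,0),(179,255,45),.06)
E
python3 m.py
```

```text
amber 107 c [0.6335 0.0799] mean [0.634  0.0802] size [0.016 0.042] long-axis deg -58.4
green 112 c [0.4501 0.214 ] mean [0.4498 0.215 ] size [0.045 0.015] long-axis deg 71.8
blue 1599 c [ 0.5769 -0.2037] mean [ 0.5765 -0.2034] size [0.14  0.073] long-axis deg 5.6Traceback (most recent call last):
  File "m.py", line 13, in <module>
    rect("yellow",(300,140,345,215),(22,120,60),(35,255,255),.012)
    ~~~~^^^^^^^^^^^^^^^^^^^^^^^^^^^^^^^^^^^^^^^^^^^^^^^^^^^^^^^^^^
  File "m.py", line 7, in rect
    P=np.array([at("top",(x,y),z)[:2] for x,y in zip(xs,ys)],np.float32)
                ~~^^^^^^^^^^^^^^^
  File "h.py", line 15, in at
    p,d=ray(cam,uv);return p+d*(z-p[2])/d[2]
        ~~~^^^^^^^^
  File "h.py", line 6, in ray
    k=robot.calibration(cam);K=k["intrinsics"]
ValueError: time passes only in moves, steps and waits
```

View pics/crop1.png

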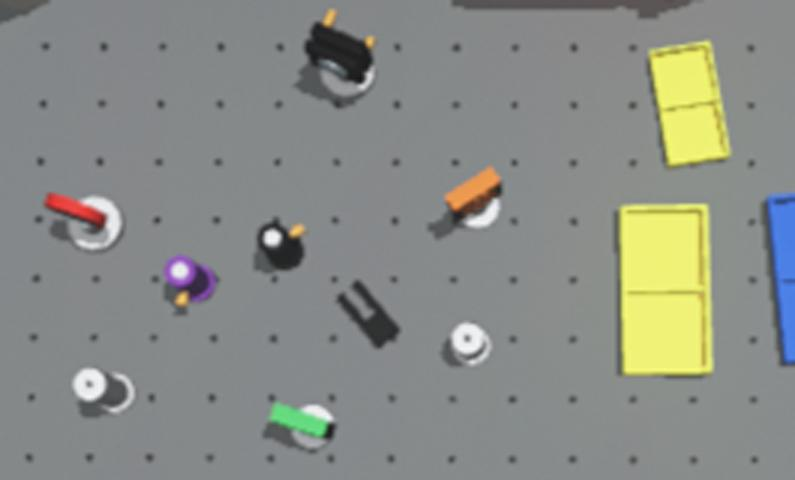

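The crop shows the black holder at crop (272,242) with its screw to the upper right, and the purple one at (185,275). The middle yellow tray is at (665,290). The red tool call failed only because of too many calibration calls, so I'll cache them.

```bash
python3 - <<'E'
from cell import robot
import pickle
pickle.dump({c:robot.calibration(c) for c in("top","side","wrist")},open("cal.pkl","wb"))
E
sed -i 's/robot.calibration(cam)/CAL[cam]/; s/^TOP=.*/import pickle;CAL=pickle.load(open("cal.pkl","rb"))/' h.py
cat >> m.py <<'E'
for n,u,z in(("tall",(129.3,208),.075),("short",(256,193.3),.05),("bore",(190.3,159.3),.06),("screw",(199,156.7),.032),("mirrorfoot",(215.5,104),.004),("irisfoot",(131.5,154.5),.004),("purple",(160.5,170.5),.06),("clamp",(222.5,185),.01),("driver",(330,263),.02),("drivertip",(376,245),.01)):
    print(n,at("top",u,z).round(4))
E
python3 m.py
```

```text
amber 107 c [0.6335 0.0799] mean [0.634  0.0802] size [0.016 0.042] long-axis deg -58.4
green 112 c [0.4502 0.2143] mean [0.4499 0.2151] size [0.044 0.015] long-axis deg 71.8
blue 1596 c [ 0.5769 -0.2037] mean [ 0.5764 -0.2033] size [0.14  0.073] long-axis deg 5.6
yellow 1628 c [ 0.5643 -0.0762] mean [ 0.5639 -0.0756] size [0.138 0.072] long-axis deg 0.1
red 1479 c [ 0.4827 -0.3471] mean [ 0.4774 -0.3461] size [0.073 0.14 ] long-axis deg -5.0
brass 18 c [0.6093 0.2278] mean [0.609  0.2282] size [0.007 0.012] long-axis deg -43.9
ired 89 c [0.6167 0.3928] mean [0.6166 0.394 ] size [0.048 0.011] long-axis deg 71.6
blackholder 66 c [0.5855 0.2302] mean [0.5853 0.2305] size [0.02  0.024] long-axis deg -49.2
tall [0.4777 0.3804 0.075 ]
short [0.5165 0.0837 0.05  ]
bore [0.5974 0.242  0.06  ]
screw [0.6094 0.226  0.032 ]
mirrorfoot [0.7512 0.1916 0.004 ]
irisfoot [0.6204 0.4011 0.004 ]
purple [0.57  0.313 0.06 ]
clamp [0.5424 0.1698 0.01  ]
driver [ 0.3502 -0.0956  0.02  ]
drivertip [ 0.3944 -0.2095  0.01  ]
```

Call:
carry_out([
  {"jaw":60,"travel":[0,0,0],"twist":1},
  {"jaw":60,"travel":[0,0,0],"twist":1},
  {"jaw":60,"travel":[0,0,0],"twist":0.79},
  {"jaw":60,"travel":[0.5,-0.81,0.05],"twist":0},
  {"jaw":60,"travel":[0.5,-0.81,0.05],"twist":0},
  {"jaw":60,"travel":[0.5,-0.81,0.05],"twist":0},
  {"jaw":60,"travel":[0.5,-0.81,0.05],"twist":0},
  {"jaw":60,"travel":[0.5,-0.81,0.05],"twist":0},
], squeeze=25)

```text
time: 2.3
tool_pos: [0.3019, -0.2584, 0.2119]
tool_rot: [3.141, -0.001, -0.001]
contact_force: [0.3, -0.4, -1.0]
opening: 0.0552
```

Call:
carry_out([
  {"jaw":60,"travel":[0.5,-0.81,0.05],"twist":0},
  {"jaw":60,"travel":[0.5,-0.81,0.05],"twist":0},
  {"jaw":60,"travel":[0.5,-0.81,0.05],"twist":0},
  {"jaw":60,"travel":[0.5,-0.81,0.05],"twist":0},
  {"jaw":60,"travel":[0.5,-0.81,0.05],"twist":0},
  {"jaw":60,"travel":[0.5,-0.81,0.05],"twist":0},
  {"jaw":60,"travel":[0,0,0],"twist":0},
])

```text
time: 3.18
tool_pos: [0.4824, 0.0347, 0.1933]
tool_rot: [-3.141, -0.0, 0.005]
contact_force: [0.3, 0.3, -1.0]
opening: 0.0547
```

Call:
carry_out([
  {"jaw":60,"travel":[0.28,-0.41,0.2],"twist":0},
  {"jaw":60,"travel":[0.28,-0.41,0.2],"twist":0},
  {"jaw":60,"travel":[0,0,0],"twist":0},
])

```text
time: 3.55
tool_pos: [0.5147, 0.0811, 0.1688]
tool_rot: [3.141, 0.002, 0.001]
contact_force: [-0.8, -0.3, -0.9]
opening: 0.0553
```

```bash
cat > w.py <<'E'
from h import *
import sys
# usage: w.py out x,y,z ...  : overlays expected points
o=robot.observe();im=robot.read_camera("wrist")
print(o["tool_pos"].round(4),np.degrees(o["tool_rot"]).round(1),o["opening"].round(4))
for a in sys.argv[2:]:
    p=[float(v) for v in a.split(",")];u=proj("wrist",p)[0];print(a,u.round(1));cv2.drawMarker(im,tuple(int(round(v)) for v in u),(0,0,255),cv2.MARKER_CROSS,9,1)
cv2.imwrite("pics/"+sys.argv[1]+".png",im)
E
python3 w.py w1 0.5165,0.0837,0.05 0.634,0.080,0.074 0.450,0.2145,0.074 0.5974,0.242,0.06 0.598,-0.076,0.004 0.53,-0.076,0.004
```

```text
Traceback (most recent call last):
  File "w.py", line 5, in <module>
    print(o["tool_pos"].round(4),np.degrees(o["tool_rot"]).round(1),o["opening"].round(4))
                                                                    ^^^^^^^^^^^^^^^^^^
AttributeError: 'float' object has no attribute 'round'
```

```bash
sed -i 's/o\["opening"\].round(4)/round(o["opening"],4)/' w.py
python3 w.py w1 0.5165,0.0837,0.05 0.634,0.080,0.074 0.450,0.2145,0.074 0.5974,0.242,0.06 0.598,-0.076,0.004 0.53,-0.076,0.004
```

```text
[0.5144 0.0804 0.1693] [1.8e+02 1.0e-01 0.0e+00] 0.0551
0.5165,0.0837,0.05 [274.  197.8]
0.634,0.080,0.074 [278.2  56.9]
0.450,0.2145,0.074 [134.7 273.6]
0.5974,0.242,0.06 [ 98.3 114.4]
0.598,-0.076,0.004 [426.3 112.6]
0.53,-0.076,0.004 [422.6 175.7]
```

View pics/w1.png

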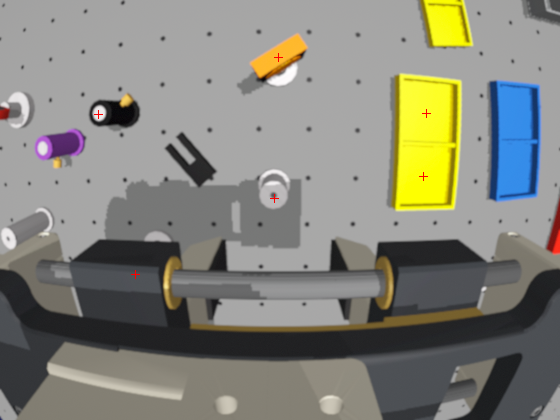

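The overlays match the wrist view: short post top at (273,196), amber at (279,56), holder bore at (98,114), and the yellow bays. I'll grasp the short post.

Call:
carry_out([
  {"jaw":60,"travel":[0.03,-0.05,0.8],"twist":0},
  {"jaw":60,"travel":[0,0,0.8],"twist":0},
  {"jaw":60,"travel":[0,0,0.6],"twist":0},
  {"jaw":60,"travel":[0,0,0.28],"twist":0},
  {"jaw":60,"travel":[0,0,0],"twist":0},
  {"jaw":10,"travel":[0,0,0],"twist":0},
  {"jaw":10,"travel":[0,0,0],"twist":0},
  {"jaw":10,"travel":[0,0,0],"twist":0},
], squeeze=30)

```text
time: 4.65
tool_pos: [0.5171, 0.0838, 0.0217]
tool_rot: [3.142, -0.002, -0.0]
contact_force: [0.4, 0.6, 0.4]
opening: 0.0293
```

Call:
carry_out([
  {"jaw":10,"travel":[0,0,0],"twist":0},
  {"jaw":10,"travel":[0,0,0],"twist":0},
  {"jaw":10,"travel":[0,0,-0.3],"twist":0},
  {"jaw":10,"travel":[0,0,-0.6],"twist":0},
  {"jaw":10,"travel":[0,0,0],"twist":0},
])

```text
time: 5.28
tool_pos: [0.5181, 0.0839, 0.0766]
tool_rot: [3.142, -0.004, -0.0]
contact_force: [0.6, -0.3, -2.8]
opening: 0.0251
```

Call:
carry_out([
  {"jaw":10,"travel":[0.1,0.5,0],"twist":0},
  {"jaw":10,"travel":[0.1,0.8,0],"twist":0},
  {"jaw":10,"travel":[0,0.8,0],"twist":0},
  {"jaw":10,"travel":[0,0.57,0],"twist":0},
  {"jaw":10,"travel":[0,0,0],"twist":0},
  {"jaw":10,"travel":[0,0,0.5],"twist":0},
  {"jaw":10,"travel":[0,0,0.2],"twist":0},
  {"jaw":10,"travel":[0,0,0],"twist":0},
])

```text
time: 6.28
tool_pos: [0.5276, -0.0754, 0.0316]
tool_rot: [-3.141, 0.003, 0.0]
contact_force: [0.3, -0.2, -1.3]
opening: 0.0248
```

Call:
carry_out([
  {"jaw":10,"travel":[0,0,0.09],"twist":0},
  {"jaw":10,"travel":[0,0,0],"twist":0},
  {"jaw":55,"travel":[0,0,0],"twist":0},
  {"jaw":55,"travel":[0,0,0],"twist":0},
  {"jaw":55,"travel":[0,0,0],"twist":0},
  {"jaw":55,"travel":[0,0,-0.6],"twist":0},
  {"jaw":55,"travel":[0,0,-0.8],"twist":0},
  {"jaw":55,"travel":[0,0,-0.8],"twist":0},
])

```text
time: 7.28
tool_pos: [0.5284, -0.0763, 0.161]
tool_rot: [3.142, 0.0, -0.0]
contact_force: [0.9, -1.0, 0.1]
opening: 0.0509
```

Call:
carry_out([
  {"jaw":55,"travel":[-0.1,-0.9,0],"twist":0},
  {"jaw":55,"travel":[-0.1,-0.95,0],"twist":0},
  {"jaw":55,"travel":[-0.1,-0.95,0],"twist":0},
  {"jaw":55,"travel":[-0.1,-0.95,0],"twist":0},
  {"jaw":55,"travel":[-0.1,-0.95,0],"twist":0},
  {"jaw":55,"travel":[-0.1,-0.95,0],"twist":0},
  {"jaw":55,"travel":[-0.1,-0.95,0],"twist":0},
  {"jaw":55,"travel":[-0.1,-0.95,0],"twist":0},
])

```text
time: 8.28
tool_pos: [0.4804, 0.3785, 0.1597]
tool_rot: [-3.142, -0.001, -0.0]
contact_force: [0.8, -0.4, 0.3]
opening: 0.0507
```

```bash
python3 w.py w2 0.4777,0.3804,0.075  0.450,0.2145,0.074 0.5974,0.242,0.06 0.6094,0.227,0.032 0.6204,0.4011,0.004
```

```text
[0.4804 0.3785 0.1597] [-180.   -0.   -0.] 0.0507
0.4777,0.3804,0.075 [284.7 212.8]
0.450,0.2145,0.074 [466.2 241.6]
0.5974,0.242,0.06 [447.3  72.6]
0.6094,0.227,0.032 [446.8  65.5]
0.6204,0.4011,0.004 [262.6  46.6]
```

View pics/w2.png

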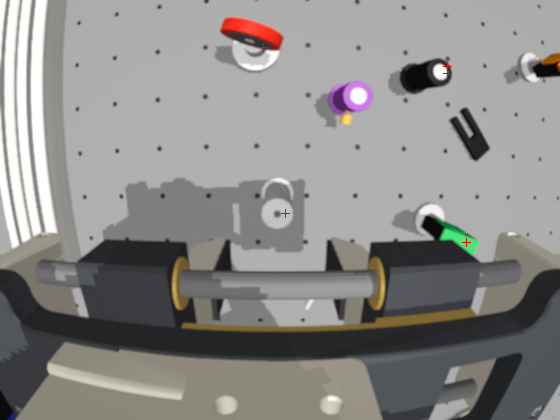

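The whole overlay sits about 8 px to the right of the objects, and the post top is at (277,213). The arm was probably still settling, so I'll read again.

```bash
python3 w.py w3 0.4777,0.3804,0.075; python3 - <<'E'
from h import *
im=cv2.imread("pics/w3.png")[160:260,220:340];cv2.imwrite("pics/w3c.png",cv2.resize(im,None,fx=3,fy=3))
E
```

```text
[0.4787 0.3851 0.1596] [-179.7   -0.     0.2] 0.0503
0.4777,0.3804,0.075 [280.3 213.5]
```

View pics/w3c.png

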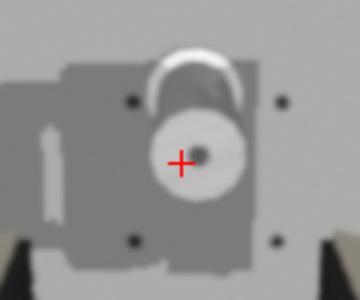

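Call:
carry_out([
  {"jaw":55,"travel":[0,0,0],"twist":0},
  {"jaw":55,"travel":[0,0,0],"twist":0},
])

```text
time: 8.62
tool_pos: [0.4811, 0.3754, 0.1595]
tool_rot: [3.141, 0.0, -0.002]
contact_force: [0.6, 0.5, -0.6]
opening: 0.0504
```

```bash
python3 - <<'E'
from h import *
o=robot.observe();im=robot.read_camera("wrist");print(o["tool_pos"],proj("wrist",[.4777,.3804,.075]))
for r in robot.regions_of("wrist","post_tall"):
    m=r["pixels"];ys,xs=np.nonzero(m);print(r["score"],r["xy"],m.sum(),xs.min(),xs.max(),ys.min(),ys.max())
g=cv2.cvtColor(im,cv2.COLOR_BGR2GRAY)[180:240,240:320];c=cv2.HoughCircles(cv2.GaussianBlur(g,(3,3),0),cv2.HOUGH_GRADIENT,1,20,param1=100,param2=12,minRadius=13,maxRadius=19);print(c+[240,180,0] if c is not None else None)
E
```

```text
[0.48109613 0.37539926 0.15950915] [[271.72007326 215.81540905]]
0.83 [274.6, 203.5] 1397 258 290 178 229
[[[272.5        213.5         16.        ]
  [272.5        192.5         14.39999962]]]
```

Call:
carry_out([
  {"jaw":55,"travel":[-0.04,-0.08,0.6],"twist":0},
  {"jaw":55,"travel":[0,0,0.8],"twist":0},
  {"jaw":55,"travel":[0,0,0.66],"twist":0},
  {"jaw":55,"travel":[0,0,0],"twist":0},
  {"jaw":10,"travel":[0,0,0],"twist":0},
  {"jaw":10,"travel":[0,0,0],"twist":0},
  {"jaw":10,"travel":[0,0,0],"twist":0},
  {"jaw":10,"travel":[0,0,0],"twist":0},
], squeeze=35)

```text
time: 9.72
tool_pos: [0.4792, 0.3816, 0.0375]
tool_rot: [-3.141, -0.002, -0.0]
contact_force: [-0.8, -2.8, 5.9]
opening: 0.025
```

Call:
carry_out([
  {"jaw":10,"travel":[0,0,0],"twist":0},
  {"jaw":10,"travel":[0,0,-0.4],"twist":0},
  {"jaw":10,"travel":[0,0,-0.8],"twist":0},
  {"jaw":10,"travel":[0,0,-0.8],"twist":0},
  {"jaw":10,"travel":[0,0,0],"twist":0},
  {"jaw":10,"travel":[0,0,0],"twist":0},
])

```text
time: 10.48
tool_pos: [0.4775, 0.381, 0.1546]
tool_rot: [3.14, 0.002, -0.0]
contact_force: [-0.1, -0.2, -4.1]
opening: 0.0248
```

Call:
carry_out([
  {"jaw":10,"travel":[0.1,0.45,0],"twist":0},
  {"jaw":10,"travel":[0.2,0.8,0],"twist":0},
  {"jaw":10,"travel":[0.25,0.9,0],"twist":0},
  {"jaw":10,"travel":[0.25,0.9,0],"twist":0},
  {"jaw":10,"travel":[0.25,0.9,0],"twist":0},
  {"jaw":10,"travel":[0.25,0.9,0],"twist":0},
  {"jaw":10,"travel":[0.25,0.9,0],"twist":0},
  {"jaw":10,"travel":[0.2,0.8,0],"twist":0},
])

```text
time: 11.48
tool_pos: [0.5823, -0.0135, 0.1535]
tool_rot: [-3.141, 0.004, -0.001]
contact_force: [0.9, 0.2, -2.7]
opening: 0.0247
```

Call:
carry_out([
  {"jaw":10,"travel":[0.15,0.6,0],"twist":0},
  {"jaw":10,"travel":[0.1,0.47,0],"twist":0},
  {"jaw":10,"travel":[0,0,0],"twist":0},
  {"jaw":10,"travel":[0,0,0.5],"twist":0},
  {"jaw":10,"travel":[0,0,0.5],"twist":0},
  {"jaw":10,"travel":[0,0,0],"twist":0},
  {"jaw":10,"travel":[0,0,0],"twist":0},
])

```text
time: 12.35
tool_pos: [0.5984, -0.0752, 0.0963]
tool_rot: [-3.142, -0.0, 0.0]
contact_force: [0.2, -0.6, -3.9]
opening: 0.0247
```

Call:
carry_out([
  {"jaw":10,"travel":[0,0,0.5],"twist":0},
  {"jaw":10,"travel":[0,0,0.3],"twist":0},
  {"jaw":10,"travel":[0,0,0.1],"twist":0},
  {"jaw":10,"travel":[0,0,0],"twist":0},
  {"jaw":10,"travel":[0,0,0],"twist":0},
])

```text
time: 12.98
tool_pos: [0.5988, -0.0759, 0.0428]
tool_rot: [3.141, -0.002, -0.0]
contact_force: [-0.1, 0.9, -3.2]
opening: 0.0245
```

Call:
carry_out([
  {"jaw":10,"travel":[0,0,0.03],"twist":0},
  {"jaw":10,"travel":[0,0,0],"twist":0},
  {"jaw":55,"travel":[0,0,0],"twist":0},
  {"jaw":55,"travel":[0,0,0],"twist":0},
  {"jaw":55,"travel":[0,0,0],"twist":0},
  {"jaw":55,"travel":[0,0,-0.6],"twist":0},
  {"jaw":55,"travel":[0,0,-0.8],"twist":0},
  {"jaw":55,"travel":[0,0,-0.7],"twist":0},
])

```text
time: 13.98
tool_pos: [0.5983, -0.0758, 0.1676]
tool_rot: [3.141, -0.0, -0.0]
contact_force: [0.1, 0.2, 0.0]
opening: 0.0506
```

Call:
carry_out([
  {"jaw":75,"travel":[0.2,-0.8,0],"twist":0},
  {"jaw":75,"travel":[0.2,-0.9,0],"twist":0},
  {"jaw":75,"travel":[0.2,-0.9,0],"twist":-0.9},
  {"jaw":75,"travel":[0,0,0],"twist":-0.9},
  {"jaw":75,"travel":[0,0,0],"twist":-0.9},
  {"jaw":75,"travel":[0,0,0],"twist":-0.9},
  {"jaw":75,"travel":[0,0,0],"twist":-0.9},
  {"jaw":75,"travel":[0,0,0],"twist":-0.77},
])

```text
time: 14.98
tool_pos: [0.6342, 0.0802, 0.1659]
tool_rot: [-3.142, 0.0, 0.554]
contact_force: [-0.1, 0.3, -0.8]
opening: 0.0688
```

Call:
carry_out([
  {"jaw":75,"travel":[0,0,0],"twist":0},
  {"jaw":75,"travel":[0,0,0],"twist":0},
])

```text
time: 15.22
tool_pos: [0.6343, 0.0802, 0.166]
tool_rot: [3.142, 0.0, 0.55]
contact_force: [0.9, -0.0, 0.2]
opening: 0.0691
```

```bash
python3 w.py w4 0.634,0.080,0.074 0.6455,0.0613,0.074 0.6225,0.0987,0.074 0.598,-0.076,0.079 0.53,-0.076,0.054
```

```text
[0.6343 0.0802 0.166 ] [180.    0.   31.5] 0.0691
0.634,0.080,0.074 [278.3 209.2]
0.6455,0.0613,0.074 [305.7 209.1]
0.6225,0.0987,0.074 [250.9 209.2]
0.598,-0.076,0.079 [397.  322.5]
0.53,-0.076,0.054 [350.2 353.6]
```

View pics/w4.png

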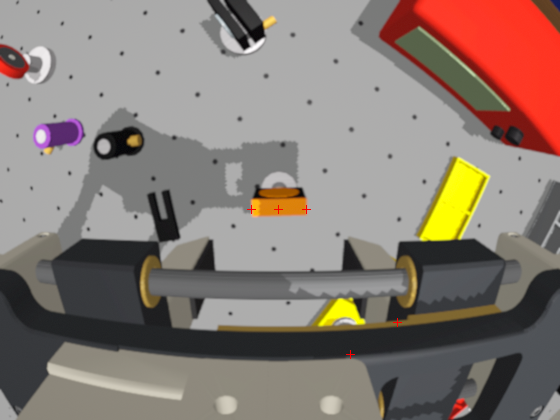

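The amber stripe, (251–307, 208), sits exactly under the overlay and is square to the jaws. I'll grasp it.

Call:
carry_out([
  {"jaw":75,"travel":[0,0,0.7],"twist":0},
  {"jaw":75,"travel":[0,0,0.8],"twist":0},
  {"jaw":75,"travel":[0,0,0.7],"twist":0},
  {"jaw":75,"travel":[0,0,0],"twist":0},
  {"jaw":30,"travel":[0,0,0],"twist":0},
  {"jaw":30,"travel":[0,0,0],"twist":0},
  {"jaw":30,"travel":[0,0,0],"twist":0},
  {"jaw":30,"travel":[0,0,0],"twist":0},
], squeeze=25)

```text
time: 16.27
tool_pos: [0.6352, 0.0802, 0.0358]
tool_rot: [3.14, -0.002, 0.551]
contact_force: [-0.5, -1.0, 6.2]
opening: 0.044
```

Call:
carry_out([
  {"jaw":30,"travel":[0,0,0],"twist":0},
  {"jaw":30,"travel":[0,0,-0.4],"twist":0},
  {"jaw":30,"travel":[0,0,-0.8],"twist":0},
  {"jaw":30,"travel":[0,0,-0.8],"twist":0},
  {"jaw":30,"travel":[0,0,0],"twist":0},
])

```text
time: 16.9
tool_pos: [0.6366, 0.0803, 0.159]
tool_rot: [3.137, -0.008, 0.552]
contact_force: [-1.0, -0.2, -1.2]
opening: 0.0441
```

Call:
carry_out([
  {"jaw":30,"travel":[0,0,0],"twist":0.6},
  {"jaw":30,"travel":[0,0,0],"twist":1},
  {"jaw":30,"travel":[0,0,0],"twist":1},
  {"jaw":30,"travel":[0,0,0],"twist":1},
  {"jaw":30,"travel":[0,0,0],"twist":1},
  {"jaw":30,"travel":[0,0,0],"twist":0.67},
  {"jaw":30,"travel":[0,0,0],"twist":0},
])

```text
time: 17.77
tool_pos: [0.6336, 0.0802, 0.1528]
tool_rot: [3.142, 0.002, 0.0]
contact_force: [0.5, 0.1, -1.8]
opening: 0.0442
```

Call:
carry_out([
  {"jaw":30,"travel":[-0.06,0.4,0],"twist":0},
  {"jaw":30,"travel":[-0.06,0.8,0],"twist":0},
  {"jaw":30,"travel":[-0.06,0.9,0],"twist":0},
  {"jaw":30,"travel":[-0.06,0.9,0],"twist":0},
  {"jaw":30,"travel":[-0.06,0.8,0],"twist":0},
  {"jaw":30,"travel":[-0.06,0.5,0],"twist":0},
  {"jaw":30,"travel":[-0.06,0.38,0],"twist":0},
  {"jaw":30,"travel":[0,0,0],"twist":0},
])

```text
time: 18.77
tool_pos: [0.6085, -0.2018, 0.1536]
tool_rot: [-3.141, 0.001, -0.002]
contact_force: [-0.5, -0.4, -0.4]
opening: 0.0437
```

Call:
carry_out([
  {"jaw":30,"travel":[0,0,0.5],"twist":0},
  {"jaw":30,"travel":[0,0,0.8],"twist":0},
  {"jaw":30,"travel":[0,0,0.4],"twist":0},
  {"jaw":30,"travel":[0,0,0],"twist":0},
  {"jaw":30,"travel":[0,0,0],"twist":0},
])

```text
time: 19.4
tool_pos: [0.61, -0.2, 0.0534]
tool_rot: [3.141, -0.002, 0.001]
contact_force: [-0.5, 0.3, -0.2]
opening: 0.0439
```

Call:
carry_out([
  {"jaw":30,"travel":[0,0,0.15],"twist":0},
  {"jaw":30,"travel":[0,0,0.07],"twist":0},
  {"jaw":30,"travel":[0,0,0],"twist":0},
  {"jaw":30,"travel":[0,0,0],"twist":0},
])

```text
time: 19.9
tool_pos: [0.6093, -0.2007, 0.0397]
tool_rot: [3.141, -0.001, -0.0]
contact_force: [-1.6, 0.3, 5.9]
opening: 0.0438
```

Call:
carry_out([
  {"jaw":60,"travel":[0,0,0],"twist":0},
  {"jaw":60,"travel":[0,0,0],"twist":0},
  {"jaw":65,"travel":[0,0,0],"twist":0},
  {"jaw":65,"travel":[0,0,-0.6],"twist":0},
  {"jaw":70,"travel":[0,0,-0.8],"twist":0},
  {"jaw":75,"travel":[0,0,-0.7],"twist":0},
  {"jaw":75,"travel":[-0.2,-0.6,0],"twist":0},
  {"jaw":75,"travel":[-0.34,-0.9,0],"twist":0},
])

```text
time: 20.9
tool_pos: [0.5767, -0.1108, 0.1652]
tool_rot: [3.141, -0.002, -0.003]
contact_force: [0.1, -0.4, -0.4]
opening: 0.0687
```

Call:
carry_out([
  {"jaw":75,"travel":[-0.35,-0.9,0],"twist":0},
  {"jaw":75,"travel":[-0.35,-0.9,0],"twist":0},
  {"jaw":75,"travel":[-0.35,-0.9,0],"twist":0},
  {"jaw":75,"travel":[-0.35,-0.9,0],"twist":0},
  {"jaw":75,"travel":[-0.35,-0.9,0],"twist":0},
  {"jaw":75,"travel":[-0.35,-0.92,0],"twist":0},
  {"jaw":75,"travel":[0,0,0],"twist":1},
  {"jaw":75,"travel":[0,0,0],"twist":1},
])

```text
time: 21.9
tool_pos: [0.4502, 0.2157, 0.1649]
tool_rot: [3.141, -0.0, -0.211]
contact_force: [0.8, -0.0, 0.1]
opening: 0.0689
```

Call:
carry_out([
  {"jaw":75,"travel":[0,0,0],"twist":1},
  {"jaw":75,"travel":[0,0,0],"twist":0.03},
  {"jaw":75,"travel":[0,0,0],"twist":0},
  {"jaw":75,"travel":[0,0,0],"twist":0},
])

```text
time: 22.4
tool_pos: [0.4508, 0.2146, 0.1649]
tool_rot: [3.142, -0.0, -0.317]
contact_force: [0.3, 0.4, 0.0]
opening: 0.0689
```

```bash
python3 w.py w5 0.450,0.2145,0.074 0.4569,0.2354,0.074 0.4431,0.1936,0.074 0.5974,0.242,0.06 0.6094,0.227,0.032
```

```text
[0.4508 0.2146 0.1649] [180.   -0.  -18.1] 0.0689
0.450,0.2145,0.074 [278.7 210. ]
0.4569,0.2354,0.074 [251.1 209.9]
0.4431,0.1936,0.074 [306.3 210. ]
0.5974,0.242,0.06 [190.1  49.5]
0.6094,0.227,0.032 [209.7  37.8]
```

View pics/w5.png

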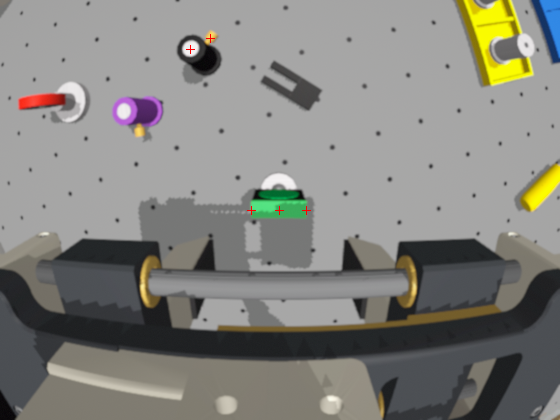

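The green stripe, (252–307, 209), is aligned with the overlay. The holder bore and screw overlays at (190,49) and (210,38) also match. I'll grasp the green filter.

Call:
carry_out([
  {"jaw":75,"travel":[0,0,0.7],"twist":0},
  {"jaw":75,"travel":[0,0,0.8],"twist":0},
  {"jaw":75,"travel":[0,0,0.65],"twist":0},
  {"jaw":75,"travel":[0,0,0],"twist":0},
  {"jaw":30,"travel":[0,0,0],"twist":0},
  {"jaw":30,"travel":[0,0,0],"twist":0},
  {"jaw":30,"travel":[0,0,0],"twist":0},
  {"jaw":30,"travel":[0,0,0],"twist":0},
])

```text
time: 23.45
tool_pos: [0.4516, 0.2149, 0.0371]
tool_rot: [-3.14, -0.002, -0.318]
contact_force: [-0.5, -0.2, 6.3]
opening: 0.0438
```

Call:
carry_out([
  {"jaw":30,"travel":[0,0,0],"twist":0},
  {"jaw":30,"travel":[0,0,-0.4],"twist":0},
  {"jaw":30,"travel":[0,0,-0.8],"twist":0},
  {"jaw":30,"travel":[0,0,-0.8],"twist":-0.5},
  {"jaw":30,"travel":[0,0,0],"twist":-1},
  {"jaw":30,"travel":[0,0,0],"twist":-1},
  {"jaw":30,"travel":[0,0,0],"twist":-0.53},
  {"jaw":30,"travel":[0,0,0],"twist":0},
])

```text
time: 24.45
tool_pos: [0.4505, 0.2146, 0.156]
tool_rot: [3.142, 0.0, -0.001]
contact_force: [-0.1, 0.1, -0.8]
opening: 0.0439
```

Call:
carry_out([
  {"jaw":30,"travel":[0.1,0.43,0],"twist":0},
  {"jaw":30,"travel":[0.2,0.8,0],"twist":0},
  {"jaw":30,"travel":[0.2,0.9,0],"twist":0},
  {"jaw":30,"travel":[0.2,0.9,0],"twist":0},
  {"jaw":30,"travel":[0.2,0.9,0],"twist":0},
  {"jaw":30,"travel":[0.2,0.9,0],"twist":0},
  {"jaw":30,"travel":[0.2,0.9,0],"twist":0},
  {"jaw":30,"travel":[0.14,0.8,0],"twist":0},
])

```text
time: 25.45
tool_pos: [0.5371, -0.1792, 0.1559]
tool_rot: [3.141, -0.0, -0.002]
contact_force: [1.2, 0.1, -0.7]
opening: 0.0437
```

Call:
carry_out([
  {"jaw":30,"travel":[0.1,0.5,0],"twist":0},
  {"jaw":30,"travel":[0,0,0],"twist":0},
  {"jaw":30,"travel":[0,0,0],"twist":0},
  {"jaw":30,"travel":[0,0,0.5],"twist":0},
  {"jaw":30,"travel":[0,0,0.8],"twist":0},
  {"jaw":30,"travel":[0,0,0.4],"twist":0},
  {"jaw":30,"travel":[0,0,0],"twist":0},
  {"jaw":30,"travel":[0,0,0],"twist":0},
])

```text
time: 26.45
tool_pos: [0.5438, -0.2068, 0.0552]
tool_rot: [3.141, -0.002, 0.0]
contact_force: [0.1, -0.7, -0.7]
opening: 0.0443
```

Call:
carry_out([
  {"jaw":30,"travel":[0,0,0.15],"twist":0},
  {"jaw":30,"travel":[0,0,0.09],"twist":0},
  {"jaw":30,"travel":[0,0,0],"twist":0},
  {"jaw":30,"travel":[0,0,0],"twist":0},
])

```text
time: 26.95
tool_pos: [0.5436, -0.2076, 0.0406]
tool_rot: [3.14, -0.002, -0.001]
contact_force: [-0.7, 0.8, 5.8]
opening: 0.0437
```

Call:
carry_out([
  {"jaw":60,"travel":[0,0,0],"twist":0},
  {"jaw":60,"travel":[0,0,0],"twist":0},
  {"jaw":65,"travel":[0,0,0],"twist":0},
  {"jaw":65,"travel":[0,0,-0.6],"twist":0},
  {"jaw":65,"travel":[0,0,-0.8],"twist":0},
  {"jaw":65,"travel":[0,0,-0.8],"twist":0},
  {"jaw":60,"travel":[0.1,-0.5,0],"twist":0},
  {"jaw":55,"travel":[0.1,-0.9,0],"twist":0},
])

```text
time: 27.95
tool_pos: [0.5554, -0.1238, 0.1721]
tool_rot: [3.141, -0.002, -0.004]
contact_force: [1.2, 1.1, -0.6]
opening: 0.0515
```

Call:
carry_out([
  {"jaw":55,"travel":[0.1,-0.9,0],"twist":0},
  {"jaw":55,"travel":[0.1,-0.9,0],"twist":0},
  {"jaw":55,"travel":[0.1,-0.9,0],"twist":0},
  {"jaw":55,"travel":[0.1,-0.9,0],"twist":0},
  {"jaw":55,"travel":[0.1,-0.9,0],"twist":0},
  {"jaw":55,"travel":[0.1,-0.9,0],"twist":0},
  {"jaw":55,"travel":[0.1,-0.7,0],"twist":0},
  {"jaw":55,"travel":[0,0,0],"twist":0},
])

```text
time: 28.95
tool_pos: [0.5966, 0.2459, 0.1708]
tool_rot: [-3.141, 0.0, 0.004]
contact_force: [0.1, -1.0, -0.0]
opening: 0.05
```

Call:
carry_out([
  {"jaw":55,"travel":[0,0,0],"twist":1},
  {"jaw":55,"travel":[0,0,0],"twist":1},
  {"jaw":55,"travel":[0,0,0],"twist":1},
  {"jaw":55,"travel":[0,0,0],"twist":1},
  {"jaw":55,"travel":[0,0,0],"twist":1},
  {"jaw":55,"travel":[0,0,0],"twist":1},
  {"jaw":55,"travel":[0,0,0],"twist":1},
  {"jaw":55,"travel":[0,0,0],"twist":0.7},
])

```text
time: 29.95
tool_pos: [0.5971, 0.2414, 0.1713]
tool_rot: [3.141, -0.0, -0.811]
contact_force: [0.0, -0.8, 1.0]
opening: 0.0506
```

Call:
carry_out([
  {"jaw":55,"travel":[0,0,0],"twist":0},
  {"jaw":55,"travel":[0,0,0],"twist":0},
])

```text
time: 30.2
tool_pos: [0.5972, 0.2421, 0.1714]
tool_rot: [3.141, -0.0, -0.806]
contact_force: [0.1, -0.3, 0.3]
opening: 0.0503
```

```bash
python3 w.py w6 0.5974,0.242,0.06 0.6094,0.227,0.032
```

```text
[0.5972 0.2421 0.1714] [180.   -0.  -46.2] 0.0503
0.5974,0.242,0.06 [278.2 202.1]
0.6094,0.227,0.032 [280.1 174.4]
```

View pics/w6.png

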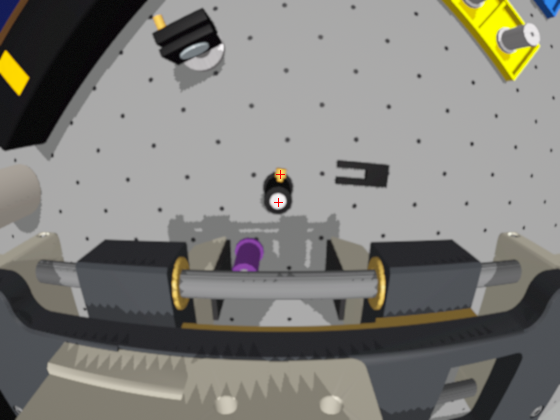

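The bore at (278,202) is centred and the screw at (280,174) points along the tool's x, clear of the jaws. The purple look-alike is behind at (250,255). I'll grasp the holder.

Call:
carry_out([
  {"jaw":55,"travel":[0,0,0.7],"twist":0},
  {"jaw":55,"travel":[0,0,0.8],"twist":0},
  {"jaw":55,"travel":[0,0,0.6],"twist":0},
  {"jaw":55,"travel":[0,0,0.32],"twist":0},
  {"jaw":55,"travel":[0,0,0],"twist":0},
  {"jaw":10,"travel":[0,0,0],"twist":0},
  {"jaw":10,"travel":[0,0,0],"twist":0},
  {"jaw":10,"travel":[0,0,0],"twist":0},
], squeeze=25)

```text
time: 31.25
tool_pos: [0.5976, 0.2429, 0.0274]
tool_rot: [-3.14, -0.001, -0.807]
contact_force: [0.1, -0.2, -1.4]
opening: 0.025
```

Call:
carry_out([
  {"jaw":10,"travel":[0,0,0],"twist":0},
  {"jaw":10,"travel":[0,0,0],"twist":0},
  {"jaw":10,"travel":[0,0,-0.4],"twist":0},
  {"jaw":10,"travel":[0,0,-0.8],"twist":0},
  {"jaw":10,"travel":[0,0,-0.8],"twist":0},
  {"jaw":10,"travel":[0,0,0],"twist":0},
])

```text
time: 32.0
tool_pos: [0.5993, 0.2435, 0.1508]
tool_rot: [-3.134, -0.004, -0.807]
contact_force: [0.3, -0.3, -1.3]
opening: 0.0247
```

Call:
carry_out([
  {"jaw":10,"travel":[0,0,0],"twist":-0.7},
  {"jaw":10,"travel":[0,0,0],"twist":-1},
  {"jaw":10,"travel":[0,0,0],"twist":-1},
  {"jaw":10,"travel":[0,0,0],"twist":-1},
  {"jaw":10,"travel":[0,0,0],"twist":-1},
  {"jaw":10,"travel":[0,0,0],"twist":-1},
  {"jaw":10,"travel":[0,0,0],"twist":-1},
  {"jaw":10,"travel":[0,0,0],"twist":-1},
])

```text
time: 33.0
tool_pos: [0.5963, 0.2426, 0.1444]
tool_rot: [3.141, 0.003, 0.003]
contact_force: [0.5, 0.5, -1.4]
opening: 0.0247
```

Call:
carry_out([
  {"jaw":10,"travel":[0,0,0],"twist":0},
  {"jaw":10,"travel":[-0.13,0.5,0],"twist":0},
  {"jaw":10,"travel":[-0.22,0.9,0],"twist":0},
  {"jaw":10,"travel":[-0.22,0.9,0],"twist":0},
  {"jaw":10,"travel":[-0.22,0.9,0],"twist":0},
  {"jaw":10,"travel":[-0.22,0.9,0],"twist":0},
  {"jaw":10,"travel":[-0.22,0.9,0],"twist":0},
  {"jaw":10,"travel":[-0.22,0.9,0],"twist":0},
])

```text
time: 34.0
tool_pos: [0.5091, -0.1127, 0.1458]
tool_rot: [-3.141, 0.001, -0.003]
contact_force: [1.1, 0.9, -1.5]
opening: 0.0249
```

Call:
carry_out([
  {"jaw":10,"travel":[-0.22,0.9,0],"twist":0},
  {"jaw":10,"travel":[-0.22,0.9,0],"twist":0},
  {"jaw":10,"travel":[-0.22,0.9,0],"twist":0},
  {"jaw":10,"travel":[-0.22,0.7,0],"twist":0},
  {"jaw":10,"travel":[-0.14,0.45,0],"twist":0},
  {"jaw":10,"travel":[0,0,0],"twist":0},
  {"jaw":10,"travel":[0,0,0],"twist":0},
])

```text
time: 34.88
tool_pos: [0.4486, -0.3412, 0.1457]
tool_rot: [-3.14, 0.001, -0.001]
contact_force: [0.9, 0.8, -1.5]
opening: 0.0248
```

```bash
python3 w.py w7 0.4488,-0.3441,0.004 0.5166,-0.3501,0.052 0.3889,-0.309,0.016 0.4127,-0.3766,0.016; python3 - <<'E'
from h import *
cv2.imwrite("pics/top2.png",cv2.resize(robot.read_camera("top")[120:260,280:480],None,fx=4,fy=4,interpolation=cv2.INTER_CUBIC))
E
```

```text
[ 0.4486 -0.3412  0.1457] [-1.799e+02  0.000e+00 -1.000e-01] 0.0248
0.4488,-0.3441,0.004 [281.6 194.3]
0.5166,-0.3501,0.052 [290.3 122.9]
0.3889,-0.309,0.016 [245.4 257.3]
0.4127,-0.3766,0.016 [316.  234.4]
```

View pics/w7.png

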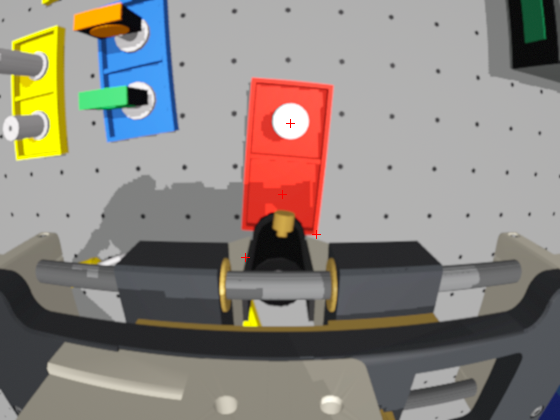

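The near bay overlay at (282,194) is centred in the red tray and the stored cap matches. The four placed items stand upright in their bays. I'll lower the holder.

Call:
carry_out([
  {"jaw":10,"travel":[0,0.04,0.5],"twist":0},
  {"jaw":10,"travel":[0,0,0.7],"twist":0},
  {"jaw":10,"travel":[0,0,0.5],"twist":0},
  {"jaw":10,"travel":[0,0,0.15],"twist":0},
  {"jaw":10,"travel":[0,0,0],"twist":0},
  {"jaw":10,"travel":[0,0,0],"twist":0},
])

```text
time: 35.72
tool_pos: [0.4496, -0.345, 0.0367]
tool_rot: [3.14, -0.002, -0.0]
contact_force: [-0.2, 0.3, -1.7]
opening: 0.0248
```

Call:
carry_out([
  {"jaw":10,"travel":[0,0,0.06],"twist":0},
  {"jaw":10,"travel":[0,0,0.03],"twist":0},
  {"jaw":10,"travel":[0,0,0],"twist":0},
  {"jaw":10,"travel":[0,0,0],"twist":0},
])

```text
time: 36.22
tool_pos: [0.4491, -0.3449, 0.0313]
tool_rot: [3.14, -0.001, -0.001]
contact_force: [-0.9, 1.9, 7.4]
opening: 0.025
```

Call:
carry_out([
  {"jaw":50,"travel":[0,0,0],"twist":0},
  {"jaw":50,"travel":[0,0,0],"twist":0},
  {"jaw":50,"travel":[0,0,0],"twist":0},
  {"jaw":50,"travel":[0,0,-0.6],"twist":0},
  {"jaw":50,"travel":[0,0,-0.9],"twist":0},
  {"jaw":50,"travel":[0,0,-0.9],"twist":0},
  {"jaw":50,"travel":[-0.5,0.8,-0.2],"twist":0},
  {"jaw":50,"travel":[-0.5,0.8,-0.2],"twist":0},
])

```text
time: 37.22
tool_pos: [0.3885, -0.4413, 0.1992]
tool_rot: [3.14, -0.001, 0.002]
contact_force: [-0.7, -0.5, -0.2]
opening: 0.0457
```

Call:
carry_out([
  {"jaw":50,"travel":[-0.5,0.8,0],"twist":0},
  {"jaw":50,"travel":[-0.5,0.8,0],"twist":0},
  {"jaw":50,"travel":[0,0,0],"twist":0},
  {"jaw":50,"travel":[0,0,0],"twist":0},
])

```text
time: 37.72
tool_pos: [0.3286, -0.536, 0.1974]
tool_rot: [-3.14, 0.0, -0.001]
contact_force: [1.1, -0.0, -0.5]
opening: 0.0464
```

```bash
python3 - <<'E'
from h import *
im=robot.read_camera("top")
a=cv2.resize(im[120:250,290:460],None,fx=3,fy=3,interpolation=cv2.INTER_CUBIC)
s=robot.read_camera("side");b=cv2.resize(s[110:220,190:360],(510,330),interpolation=cv2.INTER_CUBIC)
c=np.zeros((600,800,3),np.uint8);a=cv2.resize(a,(390,298));b=cv2.resize(b,(405,262));c[:298,:390]=a;c[:262,395:]=b;c[300:600,:400]=cv2.resize(im,(400,300));c[300:600,400:]=cv2.resize(s,(400,300))
cv2.imwrite("pics/end.png",c)
from scipy.spatial.transform import Rotation as R
for n,z,cx,cy,yw in(("filter_amber",.041,.5769,-.2037,5.6),("filter_green",.041,.5769,-.2037,5.6),("post_tall",.041,.5643,-.0762,.1),("post_short",.029,.5643,-.0762,.1),("post_holder",.034,.4827,-.3471,-5)):
  for cam in("top","side"):
    for r in robot.regions_of(cam,n):
      p=at(cam,r["xy"],z)[:2]-[cx,cy];t=np.radians(yw);q=np.array([[np.cos(t),np.sin(t)],[-np.sin(t),np.cos(t)]])@p
      if r["score"]>.3 and abs(q[0])<.1: print(n,cam,round(r["score"],2),np.round(r["xy"]),(q*1000).round(0))
E
```

```text
filter_amber top 0.77 [374. 158.] [28. -3.]
filter_amber top 0.39 [378. 184.] [-38.  -5.]
filter_amber side 0.82 [257. 152.] [31. -5.]
filter_green top 0.69 [376. 183.] [-33.  -1.]
filter_green side 0.6 [280. 154.] [-33.   1.]
post_tall top 0.67 [324. 159.] [37. -5.]
post_tall side 0.5 [249. 177.] [ 38. -14.]
post_short side 0.75 [276. 186.] [-33.  -7.]
post_holder top 0.65 [158. 170.] [ 33. 678.]
post_holder top 0.6 [432. 219.] [-26.   2.]
post_holder side 0.7 [214. 313.] [ 26. 669.]
post_holder side 0.48 [321. 131.] [-31.  -8.]
```

View pics/end.png

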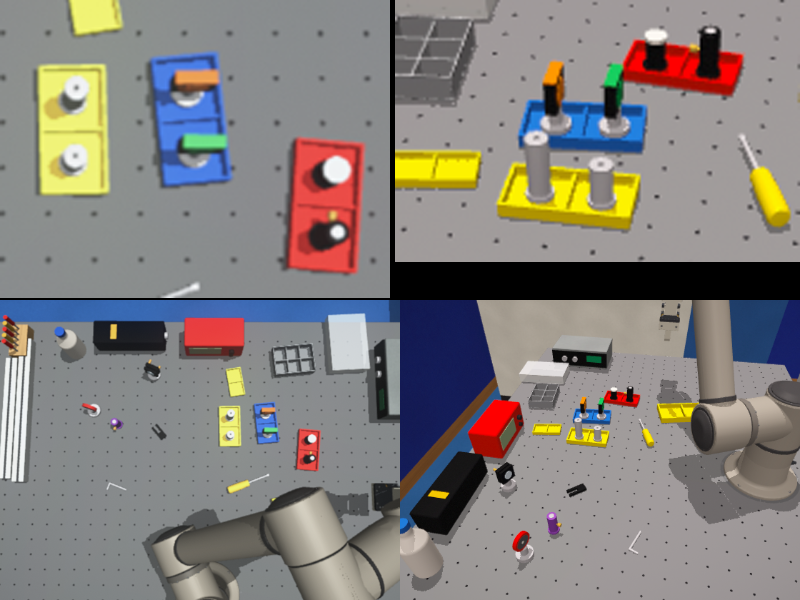

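The montage shows all five upright in their bays, and the mirror and iris unmoved. Handing in.

```bash
python3 -c "
from cell import robot
print(robot.hand_in())"
```

```text
the job is handed in; nothing more can be done
None
```

All five loose optics are put away and the job is handed in, at about 38 s of the 125 s allowed. The hand-in gives no verdict, so the result rests on my own last checks.

| Tray | Far bay | Near bay |
|---|---|---|
| Blue | amber filter | green filter |
| Yellow (the middle-sized one) | tall post | short post |
| Red | stored holder, untouched | black post holder |

- **Upright and clear:** the last top and side pictures show all five standing upright in their bays, with the gripper well away. The mirror and iris look as they did at the start, though I judged that by eye and did not measure it.
- **Position:** most camera measurements put each item within about 8 mm of its bay centre; the limits are 18 mm across the tray and 19 mm along it.
- **Disagreement:** for the tall post the side camera read 14 mm off across the tray and the top camera 5 mm. The side figure is probably parallax, because the arm released it within 2 mm of the bay centre.
- **Missed detection:** the top camera did not detect the short post in the final check, but it is plainly visible there in the picture. The side camera put it within 7 mm.
- **Earlier reading:** one wrist reading over the tall post was about 5 mm off because the arm was still settling. I repeated it after a pause and it agreed.

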